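Wind the timer of the UV curing box and shut its lid

TASK

Start a cure on the board in the UV curing box: wind the spring timer fully by turning the wing key clockwise, as seen from above, in several part turns until it comes up against its stop, and only then press the lid down until it snaps fully shut. Leave the spool, the spare board and the carton where they stand.

Things in the scene. Friction and masses are not known exactly. Their poses are not given: they have to be found in the camera images.
- curing_box: Grey box fixed to the bench, 200 mm (x) by 360 mm (y). Origin at bench level, mid-depth, between its halves; x to its back, y left, z up. Left half (y 0 to +190 mm): open chamber 90 mm high, board inside, lid on top. Right half (y -170 to 0): timer deck 60 mm high with the key. A sprung catch roller on the outside of the chamber's front wall holds the lid's nose once pressed past it.
- wind_key (a joint): Angle of the steel wing key on the timer deck, rad, upright axis, growing clockwise seen from above. 0 is run down; the hard stop (fully wound) is at 4.71. A spring pulls it back (0.12 N m run down, 0.31 fully wound); a ratchet holds it: let go, it falls back to the last click, clicks 0.39 rad apart (the last two at 4.26 and 4.65).
- key_grip (a point): Middle of the wing key, on its axis, 100 mm above the bench; in the box's frame at x -20, y -95 mm. The wings are a flat upright blade 80 mm long (this point's x), 9 to 10 mm thick (its y), 40 mm high (18 to 58 mm above the deck), on a hub of 20 mm diameter. The point turns with the key.
- lid (a joint): Opening angle of the lid, rad: 0 is fully shut, 1.15 wide open. It stays where it is left; its nose meets the catch at about 0.06, must be pressed past it with about 10 N at the front edge, and then stays at 0.
- lid_press (a point): Point on the top face of the amber lid, mid-width, 24 mm in from its front edge, 190 mm from the hinge. The lid is 214 mm long, 190 mm wide, 8 mm thick, its top face 98 mm above the bench when shut. The point turns with the lid: x points from the front edge to the hinge, z out of the top face.
- lid_hinge (a point): Middle of the lid's hinge line, at the back top edge of the chamber, 90 mm above the bench; its y is the hinge axis, level.
- spool: Bystander: metal solder spool, 64 mm diameter, 60 mm high, origin under its centre.
- spare_board: Bystander: circuit board with two green terminal strips, 75 x 110 x 24 mm, lying flat, origin under its centre.
- carton: Bystander: cardboard carton, 70 x 90 x 50 mm, origin under its centre.

How it is judged:
On the way, in this order (a step that is already met when the one before it is completed fails the run):
1. the key is fully wound (past 4.45 rad) while the lid is still open (over 0.2 rad) (value of joint wind_key above 4.45 rad and value of joint lid above 0.2 rad), for 0.2 s.
2. the lid is pressed shut past its catch (value of joint lid below 0.02 rad), for 0.2 s.
At the end, for the whole second after the job is handed in: The key rests held by the ratchet on its last click (above 4.45 rad), the lid is shut and held by its catch (below 0.02 rad), and the spool, the spare board and the carton are within 40 mm of where they stood (value of joint wind_key above 4.45 rad and value of joint lid below 0.02 rad and distance of each of spool, spare_board, carton from where it was at the start of the episode below 0.04 m); the robot touches nothing.
It fails at once if the spool, the spare board or the carton is shifted by more than 40 mm or tipped over (distance of any of spool, spare_board, carton from where it was at the start of the episode above 0.04 m or angle between any of spool, spare_board, carton's own z axis and vertical above 0.6 rad).
It also fails if it takes over 72 s, if anything falls off the work surface, if the arm or the gripper's body presses on something with over 40 N, if the wrist force passes 120 N, or if a joint passes its speed limit or range.

ROBOT

A 7-joint arm with a two-finger parallel gripper is mounted at the origin on the work surface. World frame = base frame: x ahead of the robot, y to its left, z up, the work surface at z = 0. Lengths are in m, angles in rad, forces in N, time in s.
With the tool pointing down it reaches from about 0.4 to 0.85 m from the base axis. Payload 10.4 kg.
Tool frame: the origin (TCP) lies between the finger pads; the fingertips stand manip.tip_extent ahead of it and the grasp point (between the pads) lies 6 mm ahead of it (manip.tip_extent is the distance from the TCP to the fingertips, in m); z points along the fingers, y is the line along which they close (so a half turn about z gives the same grasp; the last joint's range is limited). The gripper opens to 85 mm and grips with 20 to 120 N. Pads are 22 mm wide; open, the fingers measure 114 mm over their backs; the gripper's body (76 mm by 85 mm) begins 54 mm behind the grasp point. The pads swing forward as they close: fully open they stand 13 mm farther back than shut.
Start: joints at [1.273, 0.332, -0.065, 1.46, 0.022, 1.35, -0.088], TCP at [0.17, -0.602, 0.219] pointing down, gripper open.
Joint ranges: [-2.6, 2.6], [-0.5, 2.12], [-1.47, 1.34], [0.16, 2.42], [-1.27, 4.41], [0.06, 2.06], [-2.6, 2.6]. Speed limits (rad/s): [2.22, 2.22, 2.79, 2.79, 3.14, 3.14, 3.14].

INTERFACE

Orientations are given as a unit quaternion [x, y, z, w].
In Python, from workcell import get_obs, optics, workorder, manip gives the robot as it stands.
- The arm moves only by the tool jog_arm, never from a script. Its argument "increments" is a list of rows, each a list of 7 numbers: the shift along the tool's x, y, z in m, then the turn, a rotation vector about the tool's x, y, z in rad, then the opening, from -1 (shut) to 1 (fully open). A call has 1 to 5 rows; each row is the pose to reach, as a shift and turn from the pose commanded when the call began, along the tool's axes at that moment; what a row does not reach only later rows make up. A row lasts 1/12 s, in which the tool goes at most 41.7 mm and 7.16 degrees, less where a joint would pass 70% of its speed; a pose out of reach is approached as far as the arm can. A call with a gripper value outside its range is refused whole. The fingers move at their own pace and stop on an object; "grip_force" is the grip in N (left out, the last holds). Time passes only in rows, so rows that repeat a pose let the fingers close. It gives the time, the measured TCP pose, the force, the opening and the grip force at its end, in the units of the state.
- get_obs(): the state, without advancing time (a new reading comes with each control period).
- optics.camera(name): name is "scene" or "side" or "wrist"; returns a dict with "color" (480x640x3 uint8, red, green, blue), "depth" (480x640 float32, m along the optical axis (not along the pixel's ray), 0 where there is no reading), "K" (3x3 intrinsics, pixels), "R" (3x3) and "t" (3): a world point X has camera coordinates R X + t. Camera axes: x right, y down, z forward; pixel columns grow to the right and rows downward; lengths in m; the calibration is good to about 2 mm. A picture is of the moment at which its call begins.
- workorder.hand_in(): hands the job in; it is judged then, once.
The state is a dict: "clock": time; "joint_pos": joint angles; "joint_velocities": joint speeds; "tau": joint torques, N m; "position": TCP position; "ee_rot": TCP orientation; "ft_force": force on the tool from outside, world axes, zero at the start; "torque": the same for the moment, N m; "grip_width": opening from 0.0 (shut) to 1.0 (fully open); "grasp_force": force on a finger pad.
Only numpy, scipy, OpenCV 4.12 (cv2) and the standard library are available. Lean on these libraries where they do the work, as an engineer would, in place of code of your own. Each camera call takes 0.05 s, during which the arm holds its last target. There are 200 camera calls.

## Working session

There is one attempt and no reset: what is moved stays moved. The work goes in short steps, Python scripts to look and compute and a tool call to move; the robot and the scene stay as the last step left them, time stands still between calls to the robot, and variables do not carry over. Pictures are saved under pics/ and viewed, at most 10 in all, crops included, and the job is handed in when it is done.

Besides the shell and the picture viewer there is one more tool, called as name([rows], argument=value, ...), one row to a line, values as JSON. jog_arm: Moves the arm, as the interface text tells. Its arguments: {"type":"object","properties":{"increments":{"type":"array"},"grip_force":{"type":"number"}},"required":["increments"]}

```bash
mkdir -p pics; ls; python3 - <<'E'
from workcell import get_obs, optics, workorder, manip
import cv2,numpy as np
o=get_obs()
for k,v in o.items(): print(k,np.round(v,4))
print(manip.tip_extent)
ims=[]
for n in("scene","side"):
    c=optics.camera(n); np.savez(f"{n}0.npz",**c)
    cv2.imwrite(f"pics/{n}0.png",c["color"][:,:,::-1])
    print(n,c["K"].round(1).tolist(),c["R"].round(3).tolist(),c["t"].round(3))
E
```

```text
pics
clock 0.0
joint_pos [ 1.2734  0.3328 -0.0647  1.461   0.0216  1.3499 -0.0885]
joint_velocities [-0.0013 -0.0024 -0.0016 -0.0008 -0.0007  0.0016  0.0009]
tau [ 6.00000e-04 -6.25445e+01  4.97000e-02 -3.91612e+01  1.63000e-02
  1.00000e-02 -0.00000e+00]
position [ 0.1695 -0.6012  0.218 ]
ee_rot [ 9.906e-01  1.370e-01 -1.000e-04 -7.000e-04]
ft_force [-0.2876  1.074   0.2477]
torque [ 0.0231  0.0074 -0.047 ]
grasp_force 0.0
grip_width 0.9984
0.025
scene [[469.6, 0.0, 315.8], [0.0, 469.6, 242.9], [0.0, 0.0, 1.0]] [[0.277, 0.961, -0.016], [0.666, -0.204, -0.717], [-0.693, 0.188, -0.696]] [-0.198 -0.374  1.437]
side [[581.4, 0.0, 330.1], [0.0, 581.4, 244.6], [0.0, 0.0, 1.0]] [[0.971, -0.239, -0.006], [-0.151, -0.594, -0.79], [0.186, 0.768, -0.613]] [-0.614  0.21   1.198]
```

View pics/scene0.png

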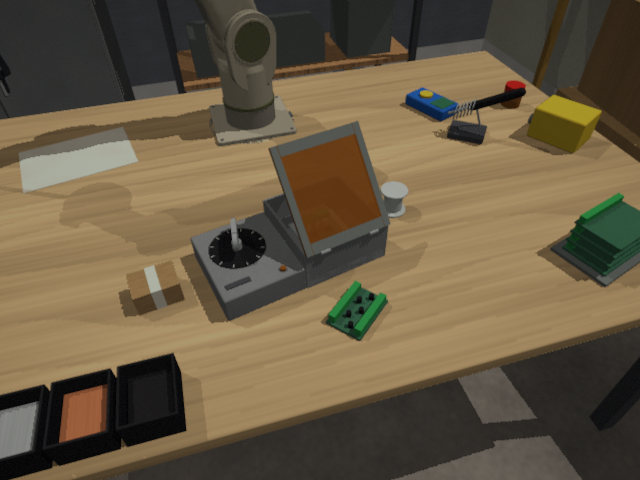

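View pics/side0.png

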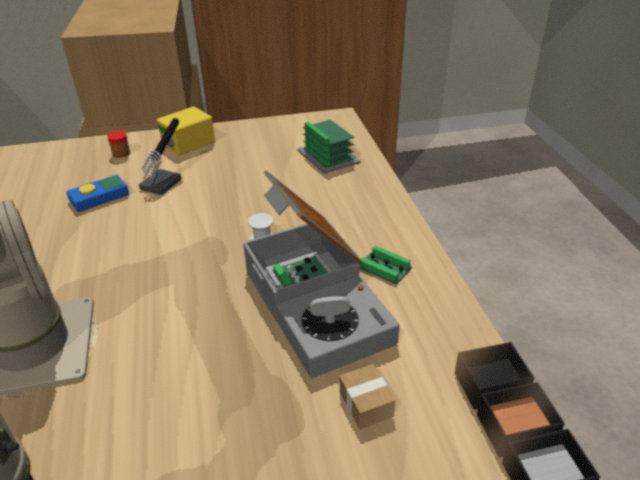

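The scene view (camera opposite the robot) shows the timer deck around (245,250) with the key at (235,237). The lid is open, with its hinge edge running (310,250)–(385,225). The spool is at (393,197), the spare board at (357,308) and the carton at (155,287). The side view agrees, with the key at (330,307). Next I'll measure poses from the depth.

```bash
cat > h.py <<'E'
import numpy as np,cv2
def cloud(c):
    v,u=np.mgrid[:480,:640]; d=c["depth"]; K=c["K"]
    P=np.stack([(u-K[0,2])/K[0,0]*d,(v-K[1,2])/K[1,1]*d,d],-1)
    W=(P-c["t"])@c["R"]; W[d<=0]=np.nan
    return W
E
python3 - <<'E'
from h import *
Ws=[];Cs=[]
for n in("scene","side"):
    c=dict(np.load(n+"0.npz")); W=cloud(c)
    for (nm,u,v) in dict(scene=[("deck",230,285),("key",235,228),("spool",394,188),("board",357,308),("carton",155,283),("lid",330,190),("lid2",310,220),("lid3",355,160)],side=[("deck",290,335),("key",330,303),("spool",261,219),("carton",365,395),("board",385,265)])[n]:
        print(n,nm,W[v,u].round(3))
    Ws.append(W.reshape(-1,3))
    w=W.reshape(-1,3); 
    ok=np.isfinite(w[:,0]); w=w[ok]
    key0=W[228,235] if n=="scene" else W[303,330]
    near=np.linalg.norm(w[:,:2]-key0[:2],axis=1)<0.2
    h=np.histogram(w[near,2],bins=np.arange(0.02,.13,.005)); print(h[0])
    m=(np.linalg.norm(w[:,:2]-key0[:2],axis=1)<0.13)&(abs(w[:,2]-.06)<.004)
    r=cv2.minAreaRect(w[m,:2].astype(np.float32)); print("deckrect",r, w[m,2].mean())
    m=(np.linalg.norm(w[:,:2]-key0[:2],axis=1)<0.06)&(w[:,2]>.09)&(w[:,2]<.13)
    k=w[m]; r=cv2.minAreaRect(k[:,:2].astype(np.float32)); print("key",m.sum(),r,k[:,2].max())
    k=k[k[:,2]>.112]; r=cv2.minAreaRect(k[:,:2].astype(np.float32)); print("keytop",len(k),r,k.mean(0))
E
```

```text
scene deck [ 0.699 -0.161  0.063]
scene key [ 0.606 -0.13   0.118]
scene spool [0.513 0.247 0.061]
scene board [0.778 0.065 0.007]
scene carton [ 0.642 -0.298  0.053]
scene lid [0.616 0.06  0.175]
scene lid2 [0.655 0.008 0.144]
scene lid3 [0.578 0.123 0.206]
[ 309  422  362  321  318  510 1010 1354 4726  213  160  179  148  189
  225  100  140  145  161  234  153]
deckrect ((0.6177012920379639, -0.118221715092659), (0.20225755870342255, 0.17142069339752197), 12.714569091796875) 0.061101461900815904
key 183 ((0.6025235056877136, -0.1330990195274353), (0.010031272657215595, 0.0777965784072876), 84.27333068847656) 0.12207179835427051
keytop 122 ((0.6031821370124817, -0.13317665457725525), (0.010028740391135216, 0.06648129969835281), 84.23403930664062) [ 0.6064096  -0.13333167  0.11763446]
side deck [ 0.517 -0.13   0.034]
side key [ 0.599 -0.138  0.111]
side spool [0.517 0.252 0.058]
side carton [ 0.618 -0.322  0.051]
side board [0.785 0.068 0.003]
[ 229  282  437  444  328  698 1190 1466 3897  322  207  211  246  311
  320   90   94   97   99  141   36]
deckrect ((0.6165183782577515, -0.1192486509680748), (0.20117314159870148, 0.1773366630077362), 12.220648765563965) 0.0609465483468067
key 529 ((0.5996251106262207, -0.13280846178531647), (0.01752387173473835, 0.07985975593328476), 85.14117431640625) 0.12176727393478214
keytop 188 ((0.5991255640983582, -0.1321580410003662), (0.017547959461808205, 0.06941603869199753), 82.67504119873047) [ 0.59923414 -0.13499266  0.11675005]
```

jog_arm([
  [0.027,-0.0165,-0.004,0,0,0,1],
  [0.054,-0.033,-0.008,0,0,0,1],
  [0.081,-0.05,-0.012,0,0,0,1],
  [0.108,-0.067,-0.016,0,0,0,1],
  [0.135,-0.0835,-0.02,0,0,0,1],
], grip_force=90)

```text
clock: 0.52
position: [0.2776, -0.4831, 0.2387]
ee_rot: [0.991, 0.137, -0.0, -0.0]
ft_force: [-0.2, -0.8, 0.4]
grip_width: 1.002
grasp_force: 0.0
```

jog_arm([
  [0.027,-0.0165,0,0,0,-0.12,1],
  [0.054,-0.033,0,0,0,-0.24,1],
  [0.081,-0.05,0,0,0,-0.36,1],
  [0.108,-0.067,0,0,0,-0.48,1],
  [0.135,-0.0835,0,0,0,-0.6,1],
])

```text
clock: 0.93
position: [0.3848, -0.3661, 0.2386]
ee_rot: [0.905, 0.426, -0.0, -0.0]
ft_force: [0.4, -0.7, 0.1]
grip_width: 1.002
grasp_force: 0.0
```

```bash
cat > d.py <<'E'
import sys,numpy as np
from scipy.spatial.transform import Rotation as R
from workcell import get_obs
o=get_obs(); x,y,z,yaw=map(float,sys.argv[1:5])
r=R.from_quat(o["ee_rot"]); g=R.from_euler('z',yaw,degrees=True)*R.from_euler('x',180,degrees=True)
print("clock",o["clock"],"pos",np.round(o["position"],4),"J",np.round(o["joint_pos"],2),"F",np.round(o["ft_force"],1))
print("shift",r.inv().apply(np.array([x,y,z])-o["position"]).round(4),"turn",(r.inv()*g).as_rotvec().round(3))
E
python3 d.py 0.600 -0.1325 0.2 174.5
```

```text
clock 0.9333 pos [ 0.3848 -0.3661  0.2386] J [ 0.97  0.13 -0.33  1.67  0.04  1.35 -0.05] F [ 0.4 -0.7  0.1]
shift [0.3171 0.0172 0.0386] turn [-0.    -0.    -2.165]
```

jog_arm([
  [0.032,0.002,0,0,0,-0.12,1],
  [0.064,0.004,0,0,0,-0.24,1],
  [0.096,0.005,0,0,0,-0.36,1],
  [0.128,0.007,0,0,0,-0.48,1],
  [0.158,0.009,0,0,0,-0.6,1],
])

```text
clock: 1.35
position: [0.4932, -0.2504, 0.2386]
ee_rot: [0.738, 0.675, 0.0, -0.0]
ft_force: [0.6, 0.4, -0.0]
grip_width: 1.001
grasp_force: 0.0
```

jog_arm([
  [0.026,0.02,0,0,0,-0.12,1],
  [0.052,0.04,0,0,0,-0.24,1],
  [0.077,0.059,0,0,0,-0.36,1],
  [0.102,0.078,0,0,0,-0.48,1],
  [0.126,0.097,0,0,0,-0.6,1],
])

```text
clock: 1.77
position: [0.6017, -0.1346, 0.2385]
ee_rot: [0.506, 0.863, -0.0, -0.0]
ft_force: [0.2, -0.2, -0.1]
grip_width: 1.001
grasp_force: 0.0
```

jog_arm([
  [0,0,0,0,0,-0.12,1],
  [0,0,0,0,0,-0.24,1],
  [0,0,0,0,0,-0.36,1],
  [0,0,0,0,0,-0.48,1],
  [0,0,0,0,0,-0.6,1],
])

```text
clock: 2.18
position: [0.6008, -0.1359, 0.2383]
ee_rot: [0.228, 0.974, -0.0, -0.0]
ft_force: [-0.1, -0.2, 0.3]
grip_width: 1.001
grasp_force: 0.0
```

jog_arm([
  [0,0,0,0,0,-0.12,1],
  [0,0,0,0,0,-0.24,1],
  [0,0,0,0,0,-0.365,1],
  [0,0,0,0,0,-0.365,1],
])

```text
clock: 2.52
position: [0.6008, -0.1361, 0.2383]
ee_rot: [0.048, 0.999, 0.0, -0.0]
ft_force: [0.5, -0.7, -1.0]
grip_width: 1.0
grasp_force: 0.0
```

```bash
python3 d.py 0.600 -0.1325 0.107 174.5; python3 - <<'E'
from workcell import optics
import cv2
c=optics.camera("wrist"); cv2.imwrite("pics/w1.png",c["color"][:,:,::-1])
E
```

```text
clock 2.5167 pos [ 0.6008 -0.1361  0.2383] J [ 0.73  0.4  -0.77  1.42  0.28  1.43  1.43] F [ 0.5 -0.7 -1. ]
shift [0.001  0.0035 0.1313] turn [ 0.    -0.001  0.   ]
```

View pics/w1.png

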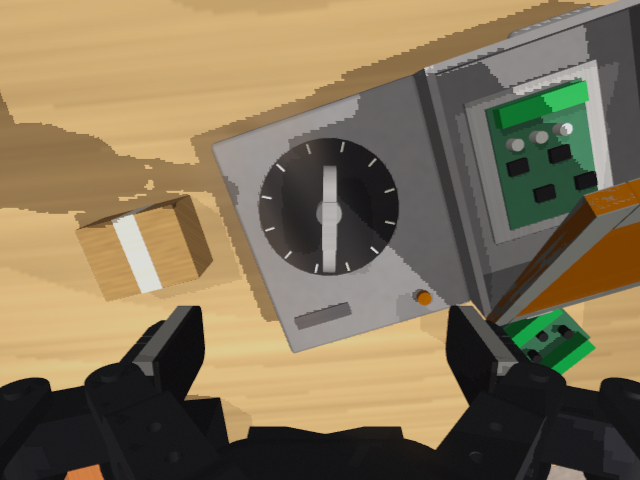

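The wrist view shows the blade vertical at u≈330, midway between the fingers, and the blade is square to the closing line. I'll descend and grip.

jog_arm([
  [0.001,0.0035,0.03,0,0,0,1],
  [0.001,0.0035,0.06,0,0,0,1],
  [0.001,0.0035,0.09,0,0,0,1],
  [0.001,0.0035,0.115,0,0,0,1],
  [0.001,0.0035,0.131,0,0,0,1],
])

```text
clock: 2.98
position: [0.5989, -0.1324, 0.1047]
ee_rot: [0.054, 0.999, 0.0, -0.002]
ft_force: [0.2, 0.1, -0.5]
grip_width: 0.998
grasp_force: 0.0
```

jog_arm([
  [0,0,0,0,0,0,-1],
  [0,0,0,0,0,0,-1],
  [0,0,0,0,0,0,-1],
  [0,0,0,0,0,0,-1],
  [0,0,0,0,0,0,-1],
])

```text
clock: 3.4
position: [0.6011, -0.1325, 0.1092]
ee_rot: [0.051, 0.999, -0.0, 0.001]
ft_force: [0.4, 0.2, -0.3]
grip_width: 0.297
grasp_force: 0.0
```

jog_arm([
  [0,0,0,0,0,0,-1],
  [0,0,0,0,0,0,-1],
  [0,0,0,0,0,0,-1],
  [0,0,0,0,0,0,-1],
  [0,0,0,0,0,0,-1],
])

```text
clock: 3.82
position: [0.6004, -0.1324, 0.1079]
ee_rot: [0.051, 0.999, -0.0, 0.0]
ft_force: [0.0, -0.2, -0.0]
grip_width: 0.004
grasp_force: 0.0
```

```bash
python3 - <<'E'
from workcell import optics,get_obs
import cv2,numpy as np
c=optics.camera("wrist"); s=optics.camera("side")
a=c["color"][:,:,::-1]; b=cv2.resize(s["color"][180:400,180:473,::-1],(640,480))
cv2.imwrite("pics/w2.png",cv2.resize(np.hstack([a,b]),(800,300)))
o=get_obs();print(o["grip_width"],o["grasp_force"],o["clock"],o["torque"])
E
```

```text
-0.0015922221230422068 0.0 3.9167 [ 0.01950198 -0.01191013  0.02308075]
```

View pics/w2.png

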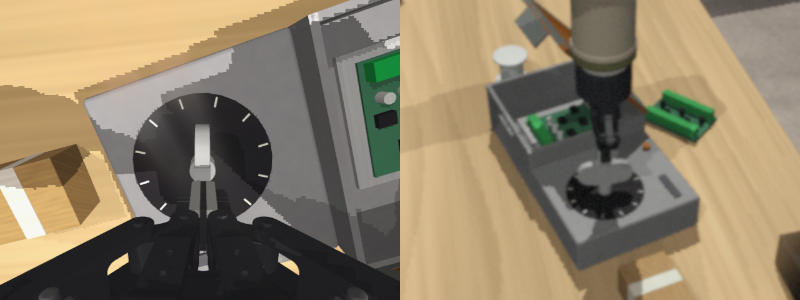

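The left half shows the closed fingers in line with the blade, at (203,190). The right half shows the fingertips at about (605,150), apparently above or behind the blade at (605,175). I'll check this in the depth.

```bash
python3 - <<'E'
from workcell import optics,get_obs
from h import *
s=optics.camera("side"); W=cloud(s)
for v in range(255,330,4): print(v,[W[v,u].round(3).tolist() for u in (322,329,336)], s["color"][v,329])
o=get_obs(); c=optics.camera("wrist")
R=c["R"];print("wristcam pos",(-R.T@c["t"]).round(3), R.round(2).tolist(), o["position"],o["ee_rot"])
for n in("scene",):
    W=cloud(optics.camera(n)); m=(abs(W[...,0]-.6)<.08)&(abs(W[...,1]+.132)<.08)&(W[...,2]>.07)
    p=W[m]
    for a in np.arange(.07,.17,.01):
        q=p[(p[:,2]>a)&(p[:,2]<a+.01)]
        if len(q): print(a.round(2),len(q),q.min(0).round(3),q.max(0).round(3))
E
```

```text
255 [[0.579, -0.164, 0.256], [0.59, -0.169, 0.257], [0.603, -0.171, 0.256]] [34 30 32]
259 [[0.583, -0.143, 0.229], [0.59, -0.168, 0.248], [0.603, -0.168, 0.245]] [34 37 38]
263 [[0.581, -0.151, 0.226], [0.59, -0.17, 0.24], [0.603, -0.171, 0.238]] [33 36 37]
267 [[0.582, -0.15, 0.216], [0.59, -0.171, 0.231], [0.602, -0.173, 0.231]] [41 43 45]
271 [[0.582, -0.148, 0.205], [0.589, -0.174, 0.224], [0.602, -0.173, 0.221]] [41 42 43]
275 [[0.582, -0.147, 0.195], [0.593, -0.157, 0.2], [0.608, -0.15, 0.191]] [30 33 33]
279 [[0.607, -0.035, 0.084], [0.588, -0.178, 0.21], [0.599, -0.186, 0.214]] [57 57 58]
283 [[0.606, -0.038, 0.076], [0.584, -0.192, 0.212], [0.596, -0.196, 0.213]] [42 40 43]
287 [[0.607, -0.034, 0.06], [0.586, -0.184, 0.196], [0.6, -0.182, 0.191]] [28 25 27]
291 [[0.603, -0.049, 0.063], [0.595, -0.146, 0.151], [0.633, -0.052, 0.059]] [20 20 23]
295 [[0.601, -0.059, 0.061], [0.596, -0.144, 0.138], [0.63, -0.064, 0.059]] [26 29 24]
299 [[0.585, -0.131, 0.119], [0.598, -0.135, 0.119], [0.611, -0.139, 0.12]] [65 66 61]
303 [[0.583, -0.136, 0.113], [0.597, -0.138, 0.111], [0.611,
[... 603 characters left out ...]
.1, 0.99, 0.0], [0.96, -0.1, 0.27], [0.27, -0.03, -0.96]] [ 0.60033314 -0.13239768  0.10776967] [ 5.09189339e-02  9.98702789e-01 -2.35423079e-05 -3.11046508e-05]
0.07 28 [ 0.522 -0.143  0.071] [ 0.609 -0.052  0.08 ]
0.08 17 [ 0.52  -0.138  0.08 ] [ 0.638 -0.052  0.09 ]
0.09 20 [ 0.526 -0.14   0.09 ] [ 0.64  -0.052  0.1  ]
0.1 33 [ 0.593 -0.141  0.1  ] [ 0.641 -0.127  0.109]
0.11 74 [ 0.604 -0.141  0.11 ] [ 0.637 -0.128  0.12 ]
0.12 26 [ 0.604 -0.143  0.121] [ 0.615 -0.12   0.13 ]
0.13 57 [ 0.597 -0.146  0.13 ] [ 0.613 -0.118  0.14 ]
0.14 61 [ 0.596 -0.146  0.14 ] [ 0.612 -0.118  0.15 ]
0.15 60 [ 0.59  -0.146  0.15 ] [ 0.612 -0.118  0.16 ]
0.16 95 [ 0.591 -0.164  0.16 ] [ 0.615 -0.103  0.17 ]
```

```bash
python3 - <<'E'
from workcell import optics,get_obs
from h import *
c=optics.camera("wrist"); W=cloud(c)
for v in range(190,440,12): print(v,[W[v,u].round(3).tolist() for u in (312,325,338)], c["color"][v,325])
cv2.imwrite("pics/w3.png",c["color"][160:440,180:480,::-1].repeat(2,0).repeat(2,1))
s=optics.camera("scene"); cv2.imwrite("pics/s3.png",cv2.resize(s["color"][150:300,160:320,::-1],(640,600),interpolation=cv2.INTER_CUBIC))
E
```

```text
190 [[0.561, -0.135, 0.062], [0.562, -0.129, 0.061], [0.562, -0.122, 0.06]] [58 56 56]
202 [[0.559, -0.134, 0.103], [0.56, -0.129, 0.102], [0.568, -0.123, 0.061]] [129 126 126]
214 [[0.563, -0.134, 0.108], [0.563, -0.129, 0.108], [0.575, -0.123, 0.06]] [177 175 172]
226 [[0.566, -0.134, 0.113], [0.567, -0.129, 0.113], [0.581, -0.124, 0.059]] [192 191 188]
238 [[0.571, -0.135, 0.114], [0.571, -0.13, 0.115], [0.587, -0.125, 0.061]] [213 211 208]
250 [[0.575, -0.135, 0.117], [0.575, -0.13, 0.116], [0.593, -0.125, 0.063]] [218 217 213]
262 [[0.58, -0.136, 0.115], [0.58, -0.131, 0.116], [0.594, -0.126, 0.077]] [213 211 208]
274 [[0.584, -0.136, 0.117], [0.585, -0.131, 0.116], [0.6, -0.126, 0.077]] [143 140 139]
286 [[0.588, -0.136, 0.118], [0.589, -0.132, 0.117], [0.606, -0.127, 0.077]] [146 143 142]
298 [[0.588, -0.136, 0.131], [0.588, -0.131, 0.131], [0.588, -0.127, 0.132]] [40 38 39]
310 [[0.587, -0.136, 0.142], [0.588, -0.131, 0.14], [0.589, -0.127, 0.14]] [39 38 38]
322 [[0.588, -0.135, 0.149], [0.588, -0.131, 0.149], [0.588, -0.127, 0.151]] [38 36 37]
334 [[0.588, -0.135, 0.157], [0.588, -0.131, 0.157], [0.589, -0.128, 0.156]] [36 35 35]
346 [[0.587, -0.135, 0.165], [0.592, -0.132, 0.157], [0.587, -0.128, 0.165]] [39 38 39]
358 [[0.587, -0.135, 0.17], [0.596, -0.132, 0.157], [0.588, -0.128, 0.17]] [38 36 38]
370 [[0.587, -0.135, 0.175], [0.599, -0.133, 0.157], [0.588, -0.128, 0.175]] [37 36 36]
382 [[0.59, -0.135, 0.177], [0.603, -0.133, 0.158], [0.589, -0.128, 0.179]] [37 35 36]
394 [[0.599, -0.136, 0.169], [0.608, -0.133, 0.157], [0.6, -0.129, 0.168]] [36 34 35]
406 [[0.603, -0.137, 0.168], [0.687, -0.141, 0.061], [0.603, -0.13, 0.168]] [54 53 56]
418 [[0.606, -0.137, 0.169], [0.694, -0.142, 0.062], [0.607, -0.13, 0.169]] [112 109 113]
430 [[0.605, -0.137, 0.174], [0.705, -0.143, 0.059], [0.607, -0.13, 0.173]] [183 180 179]
```

View pics/s3.png

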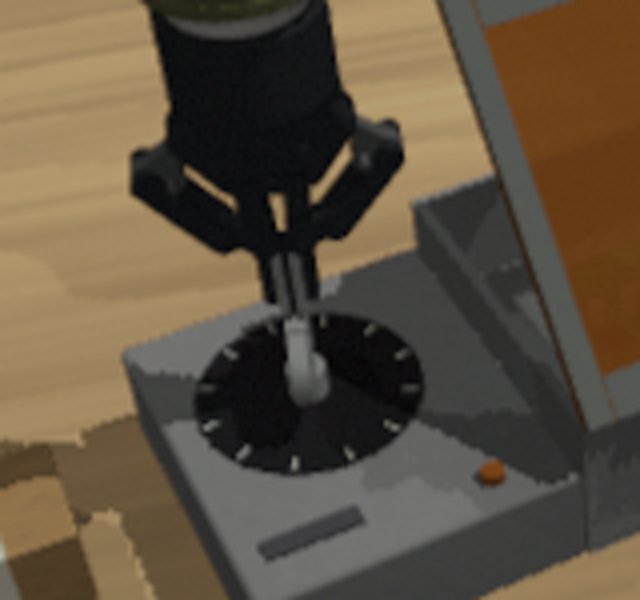

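The close-up shows the shut fingertips ending at about (290,310), just above the blade top at (300,325), so the fingers closed above the key. I'll open and measure where the open tips really are.

jog_arm([
  [0,0,0,0,0,0,1],
  [0,0,0,0,0,0,1],
  [0,0,0,0,0,0,1],
  [0,0,0,0,0,0,1],
  [0,0,0,0,0,0,1],
])

```text
clock: 4.58
position: [0.6004, -0.1324, 0.1078]
ee_rot: [0.051, 0.999, -0.0, 0.0]
ft_force: [-0.8, -0.2, 0.0]
grip_width: 0.71
grasp_force: 0.0
```

jog_arm([
  [0,0,0,0,0,0,1],
  [0,0,0,0,0,0,1],
  [0,0,0,0,0,0,1],
  [0,0,0,0,0,0,1],
  [0,0,0,0,0,0,1],
])

```text
clock: 5.0
position: [0.6004, -0.1324, 0.1078]
ee_rot: [0.051, 0.999, -0.0, 0.0]
ft_force: [0.1, -0.8, -0.4]
grip_width: 1.006
grasp_force: 0.0
```

```bash
python3 - <<'E'
from workcell import optics,get_obs
from h import *
o=get_obs();print(o["position"],o["grip_width"],o["clock"])
for n in("scene","side","wrist"):
    W=cloud(optics.camera(n)); m=(abs(W[...,0]-.6)<.025)&(abs(W[...,1]+.132)<.075)&(abs(W[...,1]+.132)>.03)&(W[...,2]>.075)
    p=W[m];print(n)
    for a in np.arange(.08,.24,.01):
        q=p[(p[:,2]>a)&(p[:,2]<a+.01)]
        if len(q): print(a.round(2),len(q),q.min(0).round(3),q.max(0).round(3))
E
```

```text
[ 0.60037523 -0.13238249  0.1078252 ] 1.005612897322048 5.0
scene
0.13 11 [ 0.587 -0.182  0.137] [ 0.616 -0.086  0.14 ]
0.14 56 [ 0.592 -0.189  0.14 ] [ 0.618 -0.078  0.15 ]
0.15 68 [ 0.586 -0.188  0.15 ] [ 0.617 -0.077  0.16 ]
0.16 61 [ 0.585 -0.189  0.16 ] [ 0.618 -0.077  0.17 ]
0.17 66 [ 0.596 -0.203  0.17 ] [ 0.619 -0.072  0.18 ]
0.18 263 [ 0.584 -0.206  0.18 ] [ 0.621 -0.058  0.19 ]
0.19 183 [ 0.58  -0.206  0.19 ] [ 0.622 -0.058  0.2  ]
0.2 147 [ 0.582 -0.204  0.2  ] [ 0.622 -0.061  0.21 ]
0.21 97 [ 0.594 -0.204  0.21 ] [ 0.621 -0.061  0.22 ]
0.22 189 [ 0.596 -0.202  0.22 ] [ 0.622 -0.063  0.23 ]
0.23 318 [ 0.581 -0.2    0.23 ] [ 0.62  -0.063  0.24 ]
side
0.13 17 [ 0.585 -0.183  0.133] [ 0.606 -0.086  0.14 ]
0.14 50 [ 0.585 -0.191  0.14 ] [ 0.607 -0.083  0.15 ]
0.15 48 [ 0.584 -0.19   0.15 ] [ 0.606 -0.085  0.16 ]
0.16 22 [ 0.584 -0.191  0.161] [ 0.6   -0.175  0.167]
0.17 2 [ 0.582 -0.185  0.178] [ 0.582 -0.179  0.178]
0.18 82 [ 0.58  -0.207  0.18 ] [ 0.606 -0.169  0.19 ]
0.19 68 [ 0.579 -0.206  0.19 ] [ 0.603 -0.102  0.2  ]
0.2 72 [ 0.579 -0.207  0.2  ] [ 0.604 -0.163  0.21 ]
0.21 81 [ 0.58  -0.206  0.21 ] [ 0.612 -0.162  0.22 ]
0.22 81 [ 0.581 -0.206  0.22 ] [ 0.606 -0.165  0.23 ]
0.23 188 [ 0.58  -0.204  0.23 ] [ 0.607 -0.162  0.24 ]
wrist
0.13 906 [ 0.583 -0.186  0.131] [ 0.615 -0.078  0.14 ]
0.14 2284 [ 0.583 -0.188  0.14 ] [ 0.615 -0.076  0.15 ]
0.15 2896 [ 0.583 -0.188  0.15 ] [ 0.615 -0.076  0.16 ]
0.16 2709 [ 0.582 -0.189  0.16 ] [ 0.613 -0.076  0.17 ]
0.17 3371 [ 0.58  -0.205  0.17 ] [ 0.602 -0.059  0.18 ]
0.18 17289 [ 0.578 -0.207  0.18 ] [ 0.618 -0.059  0.19 ]
0.19 6306 [ 0.577 -0.203  0.19 ] [ 0.612 -0.065  0.2  ]
0.2 3481 [ 0.577 -0.193  0.2  ] [ 0.599 -0.092  0.21 ]
0.21 83 [ 0.584 -0.102  0.21 ] [ 0.587 -0.1    0.212]
```

All three cameras agree that the open tips are at z≈0.132 with the reported TCP at z=0.108. So the tool ends about 37 mm short of the nominal geometry. I'll go 36 mm lower, watching the force.

jog_arm([
  [0,0,0.006,0,0,0,1],
  [0,0,0.012,0,0,0,1],
  [0,0,0.018,0,0,0,1],
  [0,0,0.022,0,0,0,1],
  [0,0,0.026,0,0,0,1],
])

```text
clock: 5.57
position: [0.6001, -0.1323, 0.0809]
ee_rot: [0.051, 0.999, 0.0, -0.0]
ft_force: [0.1, 0.8, -0.2]
grip_width: 0.997
grasp_force: 0.0
```

jog_arm([
  [0,0,0.003,0,0,0,1],
  [0,0,0.006,0,0,0,1],
  [0,0,0.009,0,0,0,1],
  [0,0,0.01,0,0,0,0.5],
  [0,0,0.01,0,0,0,0],
])

```text
clock: 5.98
position: [0.6003, -0.1323, 0.0716]
ee_rot: [0.051, 0.999, 0.0, -0.0]
ft_force: [-0.3, -0.9, -0.7]
grip_width: 0.752
grasp_force: 0.0
```

jog_arm([
  [0,0,0,0,0,0,-1],
  [0,0,0,0,0,0,-1],
  [0,0,0,0,0,0,-1],
  [0,0,0,0,0,0,-1],
  [0,0,0,0,0,0,-1],
])

```text
clock: 6.4
position: [0.6004, -0.1329, 0.0722]
ee_rot: [0.051, 0.999, -0.0, 0.0]
ft_force: [-1.0, -3.1, 2.7]
grip_width: 0.103
grasp_force: 88.1
```

jog_arm([
  [0,0,0,0,0,0,-1],
  [0,0,0,0,0,0,-1],
  [0,0,0,0,0,0,-1],
  [0,0,0,0,0,0,-1],
  [0,0,0,0,0,0,-1],
])

```text
clock: 6.82
position: [0.6004, -0.1329, 0.0722]
ee_rot: [0.051, 0.999, -0.0, 0.0]
ft_force: [-2.5, -3.0, 5.5]
grip_width: 0.105
grasp_force: 88.4
```

Gripped at 0.105 opening, which matches the 9–10 mm blade. First part turn, clockwise (+tool z).

jog_arm([
  [0,0,0,0,0,0.1,-1],
  [0,0,0,0,0,0.2,-1],
  [0,0,0,0,0,0.3,-1],
  [0,0,0,0,0,0.4,-1],
  [0,0,0,0,0,0.5,-1],
])

```text
clock: 7.23
position: [0.6005, -0.1328, 0.0722]
ee_rot: [0.299, 0.954, -0.0, 0.0]
ft_force: [-1.9, -2.9, 3.9]
grip_width: 0.098
grasp_force: 88.4
```

jog_arm([
  [0,0,0,0,0,0.12,-1],
  [0,0,0,0,0,0.24,-1],
  [0,0,0,0,0,0.36,-1],
  [0,0,0,0,0,0.48,-1],
  [0,0,0,0,0,0.6,-1],
])

```text
clock: 7.65
position: [0.6006, -0.1328, 0.0722]
ee_rot: [0.568, 0.823, -0.0, 0.0]
ft_force: [-2.1, -2.9, 4.6]
grip_width: 0.103
grasp_force: 88.3
```

jog_arm([
  [0,0,0,0,0,0.12,-1],
  [0,0,0,0,0,0.24,-1],
  [0,0,0,0,0,0.36,-1],
  [0,0,0,0,0,0.48,-1],
  [0,0,0,0,0,0.56,-1],
])

```text
clock: 8.07
position: [0.6007, -0.1328, 0.0722]
ee_rot: [0.773, 0.634, 0.0, 0.001]
ft_force: [-0.8, -2.4, 4.8]
grip_width: 0.102
grasp_force: 88.1
```

```bash
python3 d.py 0.600 -0.1325 0.072 174.5; python3 - <<'E'
from workcell import get_obs
o=get_obs();print(o["torque"],o["grasp_force"])
E
```

```text
clock 8.0667 pos [ 0.6007 -0.1328  0.0722] J [ 0.47  0.46 -0.42  1.63  0.21  1.09 -0.2 ] F [-0.8 -2.4  4.8]
shift [ 0.0002 -0.0007  0.0002] turn [ 0.000e+00  1.000e-03 -1.672e+00]
[-0.57466457  0.14274203  0.24216444] 88.12155604362488
```

jog_arm([
  [0,0,0,0,0,0.12,-1],
  [0,0,0,0,0,0.24,-1],
  [0,0,0,0,0,0.36,-1],
  [0,0,0,0,0,0.48,-1],
  [0,0,0,0,0,0.6,-1],
])

```text
clock: 8.48
position: [0.6008, -0.1329, 0.0722]
ee_rot: [0.926, 0.377, 0.0, 0.001]
ft_force: [-0.3, -3.4, 2.4]
grip_width: 0.103
grasp_force: 88.2
```

jog_arm([
  [0,0,0,0,0,0.08,-1],
  [0,0,0,0,0,0.15,-1],
  [0,0,0,0,0,0.15,-1],
])

```text
clock: 8.73
position: [0.6007, -0.1329, 0.0721]
ee_rot: [0.951, 0.308, 0.0, 0.001]
ft_force: [-0.3, -3.6, 3.7]
grip_width: 0.101
grasp_force: 88.3
```

jog_arm([
  [0,0,0,0,0,0,1],
  [0,0,0,0,0,0,1],
  [0,0,0,0,0,0,1],
  [0,0,0,0,0,0,1],
  [0,0,0,0,0,0,1],
])

```text
clock: 9.15
position: [0.6003, -0.1321, 0.0716]
ee_rot: [0.951, 0.31, -0.0, -0.0]
ft_force: [0.2, 0.7, -0.6]
grip_width: 0.809
grasp_force: 0.0
```

jog_arm([
  [0,0,0,0,0,0,1],
  [0,0,0,0,0,0,1],
  [0,0,-0.02,0,0,0,1],
  [0,0,-0.05,0,0,0,1],
  [0,0,-0.08,0,0,0,1],
])

```text
clock: 9.57
position: [0.5997, -0.1322, 0.152]
ee_rot: [0.951, 0.31, -0.001, -0.001]
ft_force: [0.9, 0.0, 1.0]
grip_width: 1.0
grasp_force: 0.0
```

```bash
python3 d.py 0.600 -0.1325 0.155 41.2; python3 - <<'E'
from workcell import optics
from h import *
for n in("side","scene","wrist"):
    W=cloud(optics.camera(n)); w=W[np.isfinite(W[...,0])]
    k=w[(np.linalg.norm(w[:,:2]-[.6,-.1325],axis=1)<.05)&(w[:,2]>.105)&(w[:,2]<.125)]
    r=cv2.minAreaRect(k[:,:2].astype(np.float32)); print(n,len(k),r)
E
```

```text
clock 9.5667 pos [ 0.5997 -0.1322  0.152 ] J [ 0.38  0.37 -0.29  1.56  0.11  1.23 -0.88] F [0.9 0.  1. ]
shift [ 0.0001  0.0004 -0.003 ] turn [-0.002  0.001 -0.089]
side 232 ((0.5996266603469849, -0.13463318347930908), (0.07657121121883392, 0.013593652285635471), 40.341209411621094)
scene 251 ((0.601238489151001, -0.1328001171350479), (0.07471394538879395, 0.012050154618918896), 39.2672233581543)
wrist 2546 ((0.5995123982429504, -0.1325971484184265), (0.07651366293430328, 0.010026142001152039), 39.48955535888672)
```

Part turn 1 worked: the blade is now at 39.7°, so it's holding on the 2.33 rad click. Now I'll swing the open gripper back half a turn plus 0.065 rad.

jog_arm([
  [0,0,0,0,0,-0.12,1],
  [0,0,0,0,0,-0.24,1],
  [0,0,0,0,0,-0.36,1],
  [0,0,0,0,0,-0.48,1],
  [0,0,0,0,0,-0.6,1],
])

```text
clock: 10.13
position: [0.5998, -0.1323, 0.1506]
ee_rot: [0.815, 0.579, -0.001, -0.001]
ft_force: [-0.2, -0.2, 0.0]
grip_width: 1.003
grasp_force: 0.0
```

jog_arm([
  [0,0,0,0,0,-0.12,1],
  [0,0,0,0,0,-0.24,1],
  [0,0,0,0,0,-0.36,1],
  [0,0,0,0,0,-0.48,1],
  [0,0,0,0,0,-0.6,1],
])

```text
clock: 10.55
position: [0.5998, -0.1323, 0.1507]
ee_rot: [0.607, 0.794, -0.0, -0.001]
ft_force: [-1.0, 0.3, -0.1]
grip_width: 0.998
grasp_force: 0.0
```

jog_arm([
  [0,0,0,0,0,-0.12,1],
  [0,0,0,0,0,-0.24,1],
  [0,0,0,0,0,-0.36,1],
  [0,0,0,0,0,-0.48,1],
  [0,0,0,0,0,-0.6,1],
])

```text
clock: 10.97
position: [0.5999, -0.1323, 0.1507]
ee_rot: [0.346, 0.938, -0.0, -0.001]
ft_force: [-0.3, 0.6, -0.1]
grip_width: 1.002
grasp_force: 0.0
```

jog_arm([
  [0,0,0,0,0,-0.12,1],
  [0,0,0,0,0,-0.24,1],
  [0,0,0,0,0,-0.36,1],
  [0,0,0,0,0,-0.48,1],
  [0,0,0,0,0,-0.6,1],
])

```text
clock: 11.38
position: [0.5998, -0.1323, 0.1507]
ee_rot: [0.053, 0.999, 0.0, -0.001]
ft_force: [-0.0, -0.1, 0.2]
grip_width: 1.0
grasp_force: 0.0
```

jog_arm([
  [0,0,0,0,0,-0.12,1],
  [0,0,0,0,0,-0.24,1],
  [0,0,0,0,0,-0.36,1],
  [0,0,0,0,0,-0.48,1],
  [0,0,0,0,0,-0.6,1],
])

```text
clock: 11.8
position: [0.5999, -0.1323, 0.1507]
ee_rot: [-0.245, 0.97, 0.0, -0.001]
ft_force: [0.4, -0.8, 0.4]
grip_width: 0.998
grasp_force: 0.0
```

jog_arm([
  [0,0,0,0,0,-0.1,1],
  [0,0,0,0,0,-0.2,1],
  [0,0,0,0,0,-0.2,1],
])

```text
clock: 12.05
position: [0.5999, -0.1324, 0.1507]
ee_rot: [-0.34, 0.941, 0.001, -0.001]
ft_force: [-0.3, 0.1, -0.2]
grip_width: 1.006
grasp_force: 0.0
```

```bash
python3 d.py 0.600 -0.1325 0.072 219.7
```

```text
clock 12.05 pos [ 0.5999 -0.1324  0.1507] J [ 0.76  0.48 -0.81  1.54  0.36  1.28  2.16] F [-0.3  0.1 -0.2]
shift [-0.0001 -0.0003  0.0787] turn [ 0.001 -0.001  0.   ]
```

jog_arm([
  [0,0,0.02,0,0,0,1],
  [0,0,0.04,0,0,0,1],
  [0,0,0.06,0,0,0,1],
  [0,0,0.072,0,0,0,1],
  [0,0,0.079,0,0,0,1],
])

```text
clock: 12.47
position: [0.5993, -0.1322, 0.0707]
ee_rot: [-0.336, 0.942, 0.001, -0.001]
ft_force: [-0.4, 0.5, 0.4]
grip_width: 0.998
grasp_force: 0.0
```

jog_arm([
  [0,0,0,0,0,0,-1],
  [0,0,0,0,0,0,-1],
  [0,0,0,0,0,0,-1],
  [0,0,0,0,0,0,-1],
  [0,0,0,0,0,0,-1],
])

```text
clock: 12.88
position: [0.6009, -0.1325, 0.0737]
ee_rot: [-0.337, 0.941, -0.0, 0.001]
ft_force: [0.4, 0.5, 0.4]
grip_width: 0.3
grasp_force: 0.0
```

jog_arm([
  [0,0,0,0,0,0,-1],
  [0,0,0,0,0,0,-1],
  [0,0,0,0,0,0,-1],
  [0,0,0,0,0,0,-1],
  [0,0,0,0,0,0,-1],
])

```text
clock: 13.3
position: [0.6009, -0.1327, 0.0735]
ee_rot: [-0.337, 0.941, -0.001, 0.0]
ft_force: [-0.2, -1.8, 5.8]
grip_width: 0.101
grasp_force: 88.5
```

jog_arm([
  [0,0,0,0,0,0.1,-1],
  [0,0,0,0,0,0.2,-1],
  [0,0,0,0,0,0.3,-1],
  [0,0,0,0,0,0.4,-1],
  [0,0,0,0,0,0.5,-1],
])

```text
clock: 13.72
position: [0.601, -0.1329, 0.0736]
ee_rot: [-0.092, 0.996, -0.001, 0.001]
ft_force: [0.1, -2.9, 4.6]
grip_width: 0.099
grasp_force: 88.5
```

jog_arm([
  [0,0,0,0,0,0.1,-1],
  [0,0,0,0,0,0.2,-1],
  [0,0,0,0,0,0.3,-1],
  [0,0,0,0,0,0.36,-1],
  [0,0,0,0,0,0.36,-1],
])

```text
clock: 14.13
position: [0.601, -0.133, 0.0735]
ee_rot: [0.087, 0.996, -0.001, 0.001]
ft_force: [1.0, -2.4, 5.1]
grip_width: 0.106
grasp_force: 88.5
```

Part turn 2 is past the 3.10 click. I'll let go, step back about 0.09 rad, regrip, and make the last part turn to the stop.

jog_arm([
  [0,0,0,0,0,0,0],
  [0,0,0,0,0,0,0],
  [0,0,0,0,0,-0.04,0],
  [0,0,0,0,0,-0.08,0],
  [0,0,0,0,0,-0.08,0],
])

```text
clock: 14.55
position: [0.5999, -0.132, 0.0723]
ee_rot: [0.044, 0.999, 0.0, -0.001]
ft_force: [-0.1, -0.3, -1.3]
grip_width: 0.495
grasp_force: 0.0
```

jog_arm([
  [0,0,0,0,0,0,-1],
  [0,0,0,0,0,0,-1],
  [0,0,0,0,0,0,-1],
  [0,0,0,0,0,0,-1],
  [0,0,0,0,0,0,-1],
])

```text
clock: 14.97
position: [0.6002, -0.1329, 0.0728]
ee_rot: [0.046, 0.999, -0.0, -0.0]
ft_force: [-1.4, -2.1, 1.8]
grip_width: 0.098
grasp_force: 88.0
```

jog_arm([
  [0,0,0,0,0,0,-1],
  [0,0,0,0,0,0,-1],
  [0,0,0,0,0,0,-1],
  [0,0,0,0,0,0,-1],
  [0,0,0,0,0,0,-1],
])

```text
clock: 15.38
position: [0.6002, -0.1328, 0.0729]
ee_rot: [0.046, 0.999, -0.0, -0.0]
ft_force: [-2.8, -4.4, 3.9]
grip_width: 0.1
grasp_force: 88.3
```

jog_arm([
  [0,0,0,0,0,0.1,-1],
  [0,0,0,0,0,0.2,-1],
  [0,0,0,0,0,0.3,-1],
  [0,0,0,0,0,0.4,-1],
  [0,0,0,0,0,0.5,-1],
])

```text
clock: 15.8
position: [0.6003, -0.1327, 0.0729]
ee_rot: [0.294, 0.956, -0.0, 0.0]
ft_force: [-2.8, -3.6, 3.1]
grip_width: 0.102
grasp_force: 88.2
```

jog_arm([
  [0,0,0,0,0,0.1,-1],
  [0,0,0,0,0,0.2,-1],
  [0,0,0,0,0,0.3,-1],
  [0,0,0,0,0,0.4,-1],
  [0,0,0,0,0,0.5,-1],
])

```text
clock: 16.22
position: [0.6005, -0.1326, 0.0729]
ee_rot: [0.521, 0.854, -0.0, 0.0]
ft_force: [-2.2, -3.8, 2.2]
grip_width: 0.1
grasp_force: 88.2
```

jog_arm([
  [0,0,0,0,0,0.1,-1],
  [0,0,0,0,0,0.2,-1],
  [0,0,0,0,0,0.3,-1],
  [0,0,0,0,0,0.4,-1],
  [0,0,0,0,0,0.48,-1],
])

```text
clock: 16.63
position: [0.6006, -0.1326, 0.0732]
ee_rot: [0.706, 0.708, -0.001, 0.001]
ft_force: [-4.6, -7.0, 6.7]
grip_width: 0.105
grasp_force: 261.7
```

```bash
python3 d.py 0.600 -0.1325 0.072 83.1; python3 - <<'E'
from workcell import get_obs
o=get_obs();print(o["torque"],o["grasp_force"],o["ee_rot"])
E
```

```text
clock 16.6333 pos [ 0.6006 -0.1326  0.0732] J [ 0.43  0.45 -0.36  1.64  0.18  1.08  0.02] F [-4.6 -7.   6.7]
shift [ 0.0001 -0.0006  0.0012] turn [0.001 0.003 0.123]
[-1.5749039   0.91732821  6.52888993] 261.69725066050887 [ 0.70631047  0.70790048 -0.00096667  0.00122163]
```

The moment is 6.5 N m, so the key is on its stop. I'll ease off, release, lift and measure the blade angle.

jog_arm([
  [0,0,0,0,0,-0.02,-1],
  [0,0,0,0,0,-0.04,-1],
  [0,0,0,0,0,-0.04,-1],
])

```text
clock: 16.88
position: [0.6006, -0.1326, 0.0731]
ee_rot: [0.69, 0.724, -0.001, 0.001]
ft_force: [-3.1, -7.0, 4.5]
grip_width: 0.103
grasp_force: 208.2
```

```bash
python3 - <<'E'
from workcell import get_obs
o=get_obs();print(o["torque"],o["grasp_force"],o["ee_rot"],o["ft_force"])
E
```

```text
[-1.42196976  0.65723051  5.02826968] 208.1524416524917 [ 0.68964082  0.72414969 -0.00109728  0.00125349] [-3.08100851 -6.98128405  4.46685622]
```

jog_arm([
  [0,0,0,0,0,0,1],
  [0,0,0,0,0,0,1],
  [0,0,0,0,0,0,1],
  [0,0,0,0,0,0,1],
  [0,0,0,0,0,0,1],
])

```text
clock: 17.3
position: [0.6005, -0.1322, 0.0728]
ee_rot: [0.693, 0.721, 0.0, 0.0]
ft_force: [-0.4, 0.3, -0.5]
grip_width: 0.813
grasp_force: 0.0
```

jog_arm([
  [0,0,0,0,0,0,1],
  [0,0,0,0,0,0,1],
  [0,0,-0.02,0,0,0,1],
  [0,0,-0.05,0,0,0,1],
  [0,0,-0.08,0,0,0,1],
])

```text
clock: 17.72
position: [0.5997, -0.1322, 0.1531]
ee_rot: [0.693, 0.721, -0.0, -0.001]
ft_force: [1.1, -0.4, 0.6]
grip_width: 0.998
grasp_force: 0.0
```

```bash
python3 d.py 0.600 -0.1325 0.072 83.1; python3 - <<'E'
from workcell import optics
from h import *
for n in("side","scene","wrist"):
    W=cloud(optics.camera(n)); w=W[np.isfinite(W[...,0])]
    k=w[(np.linalg.norm(w[:,:2]-[.6,-.1325],axis=1)<.05)&(w[:,2]>.105)&(w[:,2]<.125)]
    r=cv2.minAreaRect(k[:,:2].astype(np.float32)); print(n,len(k),r)
E
```

```text
clock 17.7167 pos [ 0.5997 -0.1322  0.1531] J [ 0.45  0.38 -0.38  1.56  0.15  1.23  0.08] F [ 1.1 -0.4  0.6]
shift [-0.0003  0.0004  0.0811] turn [-0.002 -0.001  0.159]
side 227 ((0.599438488483429, -0.1348802000284195), (0.011532464064657688, 0.0794503465294838), 18.63806915283203)
scene 297 ((0.6013686060905457, -0.13378456234931946), (0.013943511992692947, 0.07508831471204758), 16.266817092895508)
wrist 2751 ((0.598732590675354, -0.13263508677482605), (0.010159776546061039, 0.07611749321222305), 17.233373641967773)
```

The blade rests at 107.2°. That is 265° from the box's x axis (4.63 rad), the last click, and the 5–6.5 N m confirms the hard stop. The key evidently didn't start at zero. Now I'll raise the tool, shut the fingers and measure the lid.

jog_arm([
  [0,0,-0.035,0,0,0,-1],
  [0,0,-0.07,0,0,0,-1],
  [0,0,-0.105,0,0,0,-1],
  [0,0,-0.14,0,0,0,-1],
  [0,0,-0.17,0,0,0,-1],
])

```text
clock: 18.28
position: [0.6002, -0.1324, 0.3244]
ee_rot: [0.693, 0.721, 0.0, 0.0]
ft_force: [1.0, 0.3, 0.2]
grip_width: 0.302
grasp_force: 0.0
```

jog_arm([
  [0,0,0,0,0,0.12,-1],
  [0,0,0,0,0,0.24,-1],
  [0,0,0,0,0,0.36,-1],
  [0,0,0,0,0,0.48,-1],
  [0,0,0,0,0,0.6,-1],
])

```text
clock: 18.7
position: [0.6002, -0.1324, 0.3216]
ee_rot: [0.877, 0.481, -0.001, -0.0]
ft_force: [-0.7, 0.6, -0.3]
grip_width: -0.004
grasp_force: 0.0
```

jog_arm([
  [0,0,0,0,0,0.12,-1],
  [0,0,0,0,0,0.24,-1],
  [0,0,0,0,0,0.36,-1],
  [0,0,0,0,0,0.48,-1],
  [0,0,0,0,0,0.6,-1],
])

```text
clock: 19.12
position: [0.6002, -0.1324, 0.3216]
ee_rot: [0.98, 0.2, -0.001, -0.0]
ft_force: [-0.6, -0.3, 0.2]
grip_width: 0.001
grasp_force: 0.0
```

jog_arm([
  [0,0,0,0,0,0.1,-1],
  [0,0,0,0,0,0.195,-1],
  [0,0,0,0,0,0.195,-1],
])

```text
clock: 19.37
position: [0.6002, -0.1324, 0.3217]
ee_rot: [0.994, 0.105, -0.001, -0.0]
ft_force: [-0.2, -0.6, -0.3]
grip_width: 0.001
grasp_force: 0.0
```

```bash
cat > box.py <<'E'
from h import *
a=np.radians(12.45); B=np.array([[np.cos(a),-np.sin(a),0],[np.sin(a),np.cos(a),0],[0,0,1]]); O=np.array([.5988,-.0357,0])
def lid(W):
    b=(W-O)@B; m=(b[...,1]>.03)&(b[...,1]<.16)&(b[...,2]>.11)&(b[...,0]>-.12)&(b[...,0]<.1)&(b[...,2]<.3); return b[m]
E
python3 - <<'E'
from box import *
from workcell import optics
c=optics.camera("scene"); cv2.imwrite("pics/s4.png",c["color"][:,:,::-1])
p=lid(cloud(c))
s,i=np.polyfit(p[:,0],p[:,2],1)
for _ in range(3):
    q=p[abs(p[:,2]-s*p[:,0]-i)<.008]; s,i=np.polyfit(q[:,0],q[:,2],1)
print(len(p),len(q),"angle",np.arctan(-s),"z at x=.1",s*.1+i,q.min(0),q.max(0))
th=np.arctan(-s)
for r in(.19,.2): 
    b=np.array([.1-r*np.cos(th)+.008*np.sin(th),.095,.09+r*np.sin(th)+.008*np.cos(th)]); print(r,b,O+B@b)
E
python3 d.py 0.556 0.05 0.32 12.45
```

```text
6438 6435 angle 0.8811549857125851 z at x=.1 0.10240356406083605 [-0.03309967  0.0300002   0.11001566] [0.09766184 0.15996039 0.26367546]
0.19 [-0.01471771  0.095       0.24167019] [0.56394757 0.05389307 0.24167019]
0.2 [-0.02108031  0.095       0.24938494] [0.55773458 0.05252138 0.24938494]
clock 19.4167 pos [ 0.6002 -0.1324  0.3218] J [ 0.31  0.29 -0.22  1.31  0.06  1.55 -1.26] F [0.2 0.8 0.1]
shift [-0.004  -0.1876  0.0019] turn [-0.     0.001 -0.001]
```

View pics/s4.png

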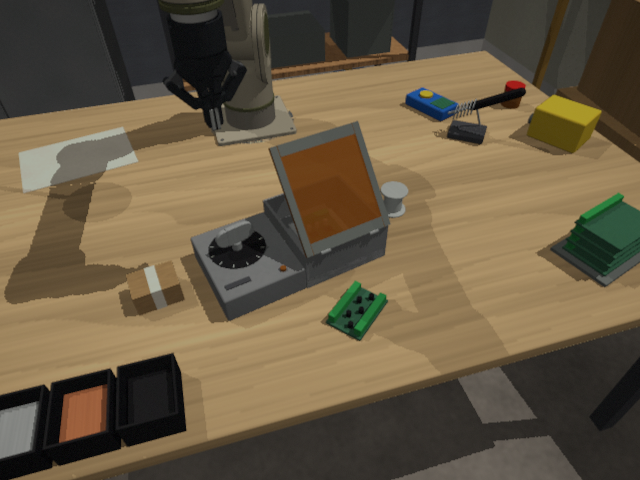

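The picture shows the lid still open, with its front edge along (275,155)–(358,125). The key is at (235,235), and the spool (393,197), spare board and carton haven't moved. Lid angle is 0.88 rad. Moving over the lid's front now.

jog_arm([
  [0.002,-0.038,0,0,0,0,-1],
  [0.004,-0.076,0,0,0,0,-1],
  [0.007,-0.114,0,0,0,0,-1],
  [0.01,-0.152,0,0,0,0,-1],
  [0.011,-0.19,0,0,0,0,-1],
])

```text
clock: 19.83
position: [0.5701, 0.0573, 0.3223]
ee_rot: [0.994, 0.109, -0.0, 0.0]
ft_force: [0.3, 1.0, -0.5]
grip_width: -0.002
grasp_force: 0.0
```

jog_arm([
  [0,0,0.02,0,0,0,-1],
  [0,0,0.04,0,0,0,-1],
  [0,0,0.06,0,0,0,-1],
  [0,0,0.072,0,0,0,-1],
  [0,0,0.08,0,0,0,-1],
])

```text
clock: 20.25
position: [0.57, 0.0553, 0.2409]
ee_rot: [0.994, 0.108, -0.001, 0.0]
ft_force: [-0.6, 0.8, 1.0]
grip_width: 0.004
grasp_force: 0.0
```

jog_arm([
  [0,0,0.006,0,0,0,-1],
  [-0.007,0,0.012,0,0,0,-1],
  [-0.014,0,0.018,0,0,0,-1],
  [-0.02,0,0.024,0,0,0,-1],
  [-0.027,0,0.03,0,0,0,-1],
])

```text
clock: 20.67
position: [0.5446, 0.0498, 0.2132]
ee_rot: [0.994, 0.107, 0.001, -0.0]
ft_force: [1.6, 0.3, 0.9]
grip_width: -0.004
grasp_force: 0.6
```

```bash
python3 d.py 0.556 0.05 0.32 12.45; python3 - <<'E'
from box import *
from workcell import optics
c=optics.camera("scene")
p=lid(cloud(c)); p=p[p[:,1]>.13]
s,i=np.polyfit(p[:,0],p[:,2],1)
for _ in range(4):
    q=p[abs(p[:,2]-s*p[:,0]-i)<.008]; s,i=np.polyfit(q[:,0],q[:,2],1)
print(len(p),len(q),"angle",np.arctan(-s))
E
```

```text
clock 20.6667 pos [0.5446 0.0498 0.2132] J [ 0.13  0.18 -0.34  1.67  0.06  1.3  -1.58] F [1.6 0.3 0.9]
shift [ 0.0113  0.0022 -0.1068] turn [ 0.    -0.002 -0.002]
1410 1346 angle 0.7203834420423827
```

jog_arm([
  [-0.008,0,0.01,0,0,0,-1],
  [-0.016,0,0.02,0,0,0,-1],
  [-0.023,0,0.03,0,0,0,-1],
  [-0.028,0,0.04,0,0,0,-1],
  [-0.033,0,0.05,0,0,0,-1],
])

```text
clock: 21.13
position: [0.5121, 0.0427, 0.1628]
ee_rot: [0.994, 0.107, 0.001, 0.0]
ft_force: [-0.2, 0.2, 1.4]
grip_width: 0.0
grasp_force: 0.8
```

jog_arm([
  [-0.005,0,0.01,0,0,0,-1],
  [-0.009,0,0.02,0,0,0,-1],
  [-0.012,0,0.03,0,0,0,-1],
  [-0.015,0,0.039,0,0,0,-1],
  [-0.016,0,0.047,0,0,0,-1],
])

```text
clock: 21.55
position: [0.4957, 0.0393, 0.1147]
ee_rot: [0.994, 0.107, -0.0, 0.0]
ft_force: [-1.3, 0.1, 2.3]
grip_width: -0.002
grasp_force: 0.9
```

```bash
python3 d.py 0.4905 0.0378 0.085 12.45
```

```text
clock 21.55 pos [0.4957 0.0393 0.1147] J [ 0.15  0.16 -0.34  1.9   0.06  1.08 -1.58] F [-1.3  0.1  2.3]
shift [-0.0054  0.0003  0.0297] turn [-0.     0.001 -0.002]
```

jog_arm([
  [-0.002,0,0.006,0,0,0,-1],
  [-0.003,0,0.012,0,0,0,-1],
  [-0.004,0,0.018,0,0,0,-1],
  [-0.005,0,0.022,0,0,0,-1],
  [-0.005,0,0.026,0,0,0,-1],
])

```text
clock: 21.97
position: [0.4922, 0.0385, 0.0906]
ee_rot: [0.994, 0.107, 0.001, 0.0]
ft_force: [-1.8, -0.2, 8.6]
grip_width: -0.002
grasp_force: 4.0
```

jog_arm([
  [0,0,0.002,0,0,0,-1],
  [0,0,0.004,0,0,0,-1],
  [0,0,0.004,0,0,0,-1],
])

```text
clock: 22.22
position: [0.4916, 0.0384, 0.0855]
ee_rot: [0.994, 0.107, 0.0, -0.0]
ft_force: [0.5, 0.7, 1.0]
grip_width: -0.003
grasp_force: 0.2
```

The force climbed to 8.6 N and then dropped to 1 N, so it has gone past the catch. I'll press down to the seat to confirm.

jog_arm([
  [0,0,0.001,0,0,0,-1],
  [0,0,0.002,0,0,0,-1],
  [0,0,0.003,0,0,0,-1],
])

```text
clock: 22.47
position: [0.4916, 0.0384, 0.0832]
ee_rot: [0.994, 0.107, 0.0, 0.0]
ft_force: [-3.5, -0.8, 10.6]
grip_width: 0.001
grasp_force: 5.5
```

jog_arm([
  [0,0,0.001,0,0,0,-1],
  [0,0,0.002,0,0,0,-1],
  [0,0,0.002,0,0,0,-1],
])

```text
clock: 22.72
position: [0.4916, 0.0384, 0.0816]
ee_rot: [0.994, 0.107, 0.0, 0.0]
ft_force: [-4.5, -0.0, 14.4]
grip_width: -0.002
grasp_force: 6.6
```

jog_arm([
  [0,0,-0.02,0,0,0,-1],
  [0,0,-0.05,0,0,0,-1],
  [0,0,-0.09,0,0,0,-1],
  [0,0,-0.13,0,0,0,-1],
  [0,0,-0.17,0,0,0,-1],
])

```text
clock: 23.13
position: [0.4906, 0.0383, 0.2522]
ee_rot: [0.994, 0.107, -0.001, 0.0]
ft_force: [1.3, 0.8, -0.3]
grip_width: -0.003
grasp_force: 0.0
```

jog_arm([
  [0,0,-0.03,0,0,0,-1],
  [0,0,-0.06,0,0,0,-1],
  [0,0,-0.06,0,0,0,-1],
])

```text
clock: 23.38
position: [0.4931, 0.0387, 0.3165]
ee_rot: [0.994, 0.107, 0.004, 0.0]
ft_force: [0.5, 0.1, -0.1]
grip_width: 0.002
grasp_force: 0.0
```

```bash
python3 - <<'E'
from box import *
from workcell import optics
for n in ("scene","side"):
    c=optics.camera(n); W=cloud(c); b=(W-O)@B
    m=(b[...,1]>.02)&(b[...,1]<.17)&(abs(b[...,2]-.1)<.02)&(b[...,0]>-.1)&(b[...,0]<.09); p=b[m]
    s,i=np.polyfit(p[:,0],p[:,2],1); print(n,len(p),"lid",np.arctan(-s),"z front",s*-.11+i)
    w=W[np.isfinite(W[...,0])]
    k=w[(np.linalg.norm(w[:,:2]-[.6,-.1325],axis=1)<.05)&(w[:,2]>.105)&(w[:,2]<.125)]
    print("key",cv2.minAreaRect(k[:,:2].astype(np.float32)))
    cv2.imwrite(f"pics/{n}9.png",c["color"][:,:,::-1])
E
```

```text
scene 4195 lid -0.00682744287098158 z front 0.09796278894149742
key ((0.6008173823356628, -0.13345733284950256), (0.013142155483365059, 0.07526347786188126), 17.726675033569336)
side 3624 lid -0.0077277048948334905 z front 0.09790471114986403
key ((0.6005263924598694, -0.1366623044013977), (0.012135247699916363, 0.07546862959861755), 16.30669593811035)
```

View pics/side9.png

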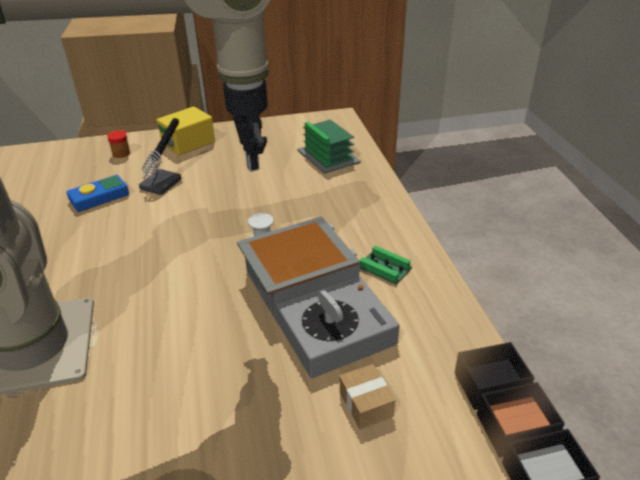

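The side view shows the lid flat and shut at (300,255), and the spool (261,225), spare board (385,263) and carton (367,397) where they started. The key still rests on its last click and the arm is clear, so I'm handing in.

```bash
python3 -c "
from workcell import workorder
print(workorder.hand_in())"
```

```text
the job is handed in; nothing more can be done
None
```

I wound the key to its stop in three part turns (now measured at about 4.63 rad, its last click), then pressed the lid fully shut; the spool, spare board and carton look unmoved, and the job is handed in, with no verdict returned.

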